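Ready the figurine and hold the focus for a catalogue shot

ROBOT

A 6-joint arm with a two-finger parallel gripper is mounted at the origin on the work surface. World frame = base frame: x ahead of the robot, y to its left, z up, the work surface at z = 0. Lengths are in m, angles in rad, forces in N, time in s.
With the tool pointing down it reaches from about 0.25 to 0.8 m from the base axis. Payload 3.9 kg.
Tool frame: the origin (TCP) lies at the very end of the fingers, on their centre line; the grasp point (between the pads) lies 19 mm behind it; z points along the fingers, y is the direction in which the jaws open and shut (so a half turn about z gives the same grasp; the last joint's range is limited). The gripper opens to 85 mm and grips with 20 to 120 N. Pads are 22 mm wide; open, the fingers measure 114 mm over their backs; the gripper's body (76 mm by 85 mm) begins 54 mm behind the grasp point. The pads swing forward as they close: fully open they stand 13 mm farther back than shut.
Start: joints at [-1.311, 0.26, -0.138, 1.173, 0, 1.571], TCP at [0.135, -0.507, 0.231] pointing down, gripper open.
Joint ranges: [-2.78, 2.78], [-0.83, 1.72], [-1.28, 1.37], [-1.9, 2.12], [-1.57, 1.48], [-3.14, 3.14]. Speed limits (rad/s): [2.57, 2.57, 3.14, 3.14, 3.14, 3.14].

INTERFACE

Orientations are given as a unit quaternion [w, x, y, z].
In Python, from workcell import arm, camera gives the robot as it stands. The module is installed in compiled form; this text tells all that it offers.
- The arm moves only by the tool step_arm, never from a script. Its argument "plan" is a list that holds one entry, the list of rows, each a list of 7 numbers: the shift along the world's x, y, z in mm, then the turn, a rotation vector about the world's x, y, z in rad, then the opening, from 0 (shut) to 1 (fully open). A call has 1 to 20 rows; each row shifts and turns the commanded pose from where the row before left it; what a row does not reach is not made up. A row lasts 1/12 s, in which the tool goes at most 41.7 mm and 7.16 degrees, less where a joint would pass 70% of its speed; a pose out of reach is approached as far as the arm can. A call is refused whole if a number of a shift passes 41.7 or a number of a turn 0.125, either way. A call with a gripper value outside its range is refused whole. The fingers move at their own pace and stop on an object; "newtons" is the grip in N (left out, the last holds). Time passes only in rows, so rows that do not move let the fingers close. It gives the time, the measured TCP pose, the force and the opening at its end, in the units of the state.
- arm.get_state(): the state, without advancing time (a new reading comes with each control period).
- camera(name): name is "side" or "top" or "wrist"; returns a dict with "color" (400x640x3 uint8, red, green, blue), "K" (3x3 intrinsics, pixels), "extrinsics" (4x4, takes a point from world to camera coordinates); the wrist camera has in their place "T_tool_cam" (4x4, takes a point from camera to tool coordinates, whose origin is the TCP and whose axes are the flange's). Camera axes: x right, y down, z forward; pixel columns grow to the right and rows downward; lengths in m; the calibration is good to about 2 mm. A picture is of the moment at which its call begins: read the wrist's pose just before it. There is no depth.
- arm.job_done(): hands the job in, once; it reports no verdict.
The state is a dict: "time_s": time; "q": joint angles; "qd": joint speeds; "joint_torque": joint torques, N m; "eef_pos": TCP position; "tool_rot": TCP orientation; "wrist_force": force on the tool from outside, world axes, zero at the start; "moment": the same for the moment, N m; "finger_gap": finger opening in m.
Only numpy, scipy, OpenCV 4.12 (cv2) and the standard library are available. Lean on these libraries where they do the work, as an engineer would, in place of code of your own. Each camera call takes 0.05 s, during which the arm holds its last target.

TASK

Stand the toppled figurine upright on the white photo board in front of the camera and let go of it. Then take the focus lever behind the camera by its upright post, swing it anticlockwise exactly four clicks (feel for them; a fifth spoils the setting) and finish still holding the lever there, leaving the other things on the table alone.

Things in the scene. Friction and masses are not known exactly. Their poses are not given: they have to be found in the camera images.
- figurine_mid (a point): Centre of a wooden figurine, 126 mm tall, 0.3 kg; z axis from plinth to head. Grey stone plinth 56x56x16 mm, sides square to x and y, underside 63 mm below this point. Neck 24 mm across, 12 to 28 mm above it; ball head 36 mm across, centred 45 mm above. Lies on a plinth edge and its head, head roughly away from the robot. Bottom-heavy: within 30 deg of upright it rocks upright
- board: Fixed white photo board, 220 mm along its x by 200 mm along its y, 12 mm thick. Origin: centre of its underside; the top is 12 mm above it. Its +y side faces the camera lens, whose front is about 170 mm from the board's centre.
- rig: Fixed camera on a base plate. Origin: on the table under the vertical pivot of the focus lever. The black camera stands on the -y side of the pivot (body from 70 to 126 mm, lens to 171 mm, 64 mm to each side in x, up to 122 mm high) and looks along -y at the board. The grey gearbox under the lever is 75 mm square, 55 mm high.
- post (a point): Point on the axis of the focus lever's upright post, 95 mm above the table, 95 mm from the pivot. The post is a black round pin 14 mm across, free from 72 to 113 mm above the table; the lever's flat bar (16 mm wide, top 69 mm above the table) joins it to the pivot. The post is a sleeve that turns freely about its own axis, so it follows a grip of fixed heading.
- lever (a joint): Lever angle (rad), 0 at its stop, growing anticlockwise from above; at 0 it points 0.25 rad anticlockwise from the rig's x axis. It starts in free play; the first click comes between 0.40 and 0.60, the next every 0.18 rad (17 mm at the post). Resistance at the post climbs from 1 to 6-8 N, then drops suddenly and the lever runs on a little: that is a click. A pawl stops it going back. End stop 1.72
- magazines: Bystander: pile of four magazines, 170 x 120 x 44 mm, origin at the centre of its underside.
- mug: Bystander: white mug, 76 mm across, 90 mm high, origin at the centre of its underside.
- lens_cap: Bystander: flat black disc, 72 mm across, 12 mm thick, origin at the centre of its underside.
There are look-alikes about, which are no part of the job. What is meant by the part that bears figurine_mid is not green, and is the smaller of those in its own colour.

How it is judged:
By the outcome, as a careful person would: the job done as asked, in the order asked, and still so for the second after the job is handed in, while the arm keeps its last pose, push and grip.
It also fails if it takes over 72 s, if anything falls off the work surface, if the arm or the gripper's body presses on something with over 40 N, if the wrist force passes 120 N, or if a joint passes its speed limit or range.

## Working session

There is one attempt and no reset: what is moved stays moved. The work goes in short steps, Python scripts to look and compute and a tool call to move; the robot and the scene stay as the last step left them, time stands still between calls to the robot, and variables do not carry over. Pictures are saved under pics/ and viewed, and the job is handed in when it is done.

Besides the shell and the picture viewer there is one more tool, called after ">>>" as name([rows], argument=value, ...), one row to a line, values as JSON. step_arm: Moves the arm, as the interface text tells. Its arguments: {"type":"object","properties":{"plan":{"type":"array"},"newtons":{"type":"number"}},"required":["plan"]}

```bash
mkdir -p pics; python3 - <<'E'
from workcell import arm,camera
import cv2,numpy as np
s=arm.get_state();print(s)
for n in("side","top","wrist"):
    c=camera(n);cv2.imwrite(f"pics/{n}0.png",c["color"][:,:,::-1]);print(n,c["K"].tolist(),(c.get("extrinsics") if n!="wrist" else c["T_tool_cam"]).round(4).tolist())
E
```

```text
{'time_s': 0.0, 'q': array([-1.31103813e+00,  2.60674902e-01, -1.39361783e-01,  1.17269143e+00,
        8.11105169e-06,  1.57080875e+00]), 'qd': array([-0.00072751, -0.00032701,  0.00016105, -0.00166149, -0.00052869,
       -0.0001437 ]), 'joint_torque': array([-2.14245287e-03, -4.05675280e+01,  2.53923726e+01,  1.88137859e-02,
       -3.16569094e-04, -8.43932284e-07]), 'eef_pos': array([ 0.13467433, -0.50673654,  0.23047243]), 'tool_rot': array([-9.58282613e-04,  9.91577902e-01,  1.29508039e-01, -1.21081541e-04]), 'wrist_force': array([-0.20981433, -0.5067136 ,  0.32817512]), 'moment': array([-0.01768809,  0.00334649, -0.0202773 ]), 'finger_gap': 0.08489462624590266}
side [[391.88695074641356, 0.0, 313.3876127038231], [0.0, 391.88695074641356, 197.1604004699568], [0.0, 0.0, 1.0]] [[-0.9932, -0.1161, 0.0046, 0.5135], [-0.0609, 0.4869, -0.8713, 0.1375], [0.0989, -0.8657, -0.4907, 1.0614], [0.0, 0.0, 0.0, 1.0]]
top [[460.55363558648014, 0.0, 325.21238939164465], [0.0, 460.55363558648014, 200.35282382860905], [0.0, 0.0, 1.0]] [[0.022, -0.9996, -0.0187, -0.0604], [-0.9943, -0.0199, -0.1051, 0.5421], [0.1047, 0.0209, -0.9943, 1.1337], [0.0, 0.0, 0.0, 1.0]]
wrist [[341.5283283723739, 0.0, 315.7489833871097], [0.0, 341.5283283723739, 199.46518912931057], [0.0, 0.0, 1.0]] [[0.0001, -0.9601, -0.2796, 0.0706], [1.0, 0.0001, 0.0001, 0.0011], [-0.0001, -0.2796, 0.9601, -0.1438], [0.0, 0.0, 0.0, 1.0]]
```

View pics/side0.png

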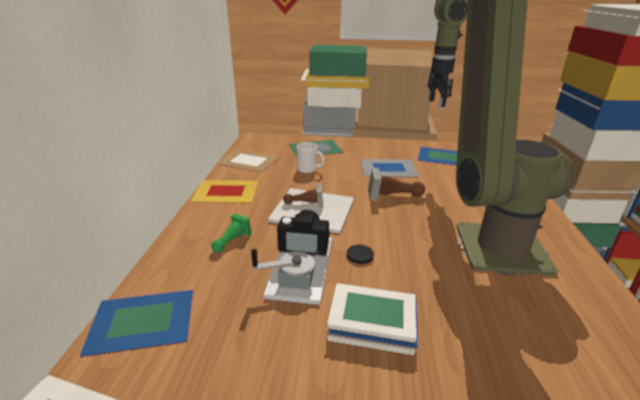

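View pics/top0.png

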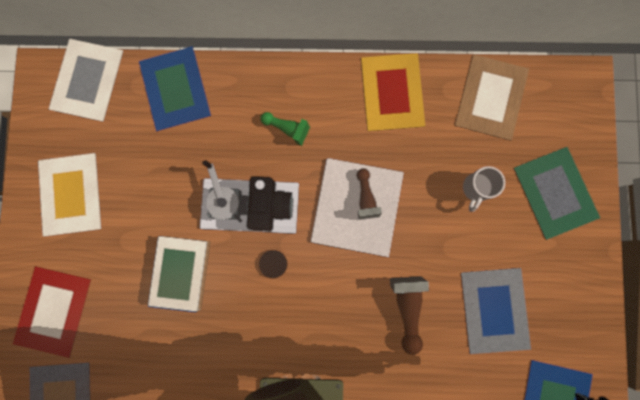

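View pics/wrist0.png

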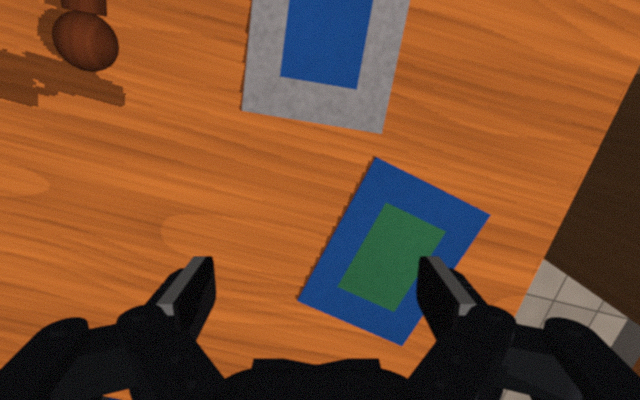

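Candidates are green (top 285,125), large brown (top 410,315) and small brown (top 368,192, lying on the board). The small brown one fits, since it isn't green and is the smaller of the two browns. I'll confirm it in an enlarged crop.

```bash
cat > h.py <<'E'
import numpy as np,cv2
from scipy.spatial.transform import Rotation as R
from workcell import arm,camera
def cam(n):
    s=arm.get_state();c=camera(n)
    if n=="wrist":
        q=s["tool_rot"];T=np.eye(4);T[:3,:3]=R.from_quat(np.r_[q[1:],q[0]]).as_matrix();T[:3,3]=s["eef_pos"]
        E=np.linalg.inv(T@c["T_tool_cam"])
    else: E=c["extrinsics"]
    return c["color"],c["K"],np.array(E)
def ray(K,E,u,v):
    d=E[:3,:3].T@np.linalg.solve(K,[u,v,1.]);return -E[:3,:3].T@E[:3,3],d
def onz(K,E,u,v,z):
    o,d=ray(K,E,u,v);return o+d*(z-o[2])/d[2]
def tri(*obs):
    A=np.zeros((3,3));b=np.zeros(3);rs=[ray(*o) for o in obs]
    for o,d in rs:
        d=d/np.linalg.norm(d);P=np.eye(3)-np.outer(d,d);A+=P;b+=P@o
    p=np.linalg.solve(A,b);return p,[np.linalg.norm(np.cross(p-o,d/np.linalg.norm(d))) for o,d in rs]
def proj(K,E,p):
    c=E[:3,:3]@np.array(p)+E[:3,3];c=K@c;return c[:2]/c[2]
def save(img,name,box=None,s=1):
    if box: x0,y0,x1,y1=box;img=img[y0:y1,x0:x1]
    cv2.imwrite(f"pics/{name}.png",cv2.resize(img,None,fx=s,fy=s,interpolation=cv2.INTER_CUBIC)[:,:,::-1])
E
python3 - <<'E'
from h import *
for n,b in(("top",(180,120,420,280)),("side",(230,170,370,310))):
    c,K,E_=cam(n);save(c,n+"1",b,3.2 if n=="top" else 4)
E
```

```text
(no output)
```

View pics/top1.png

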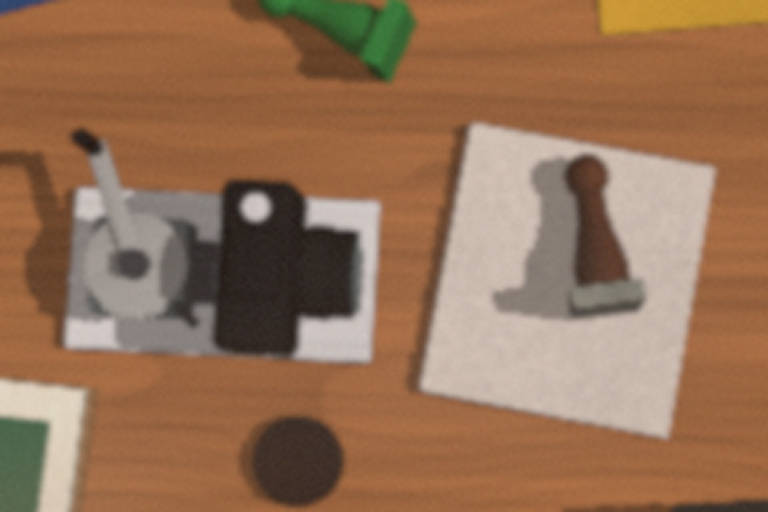

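View pics/side1.png

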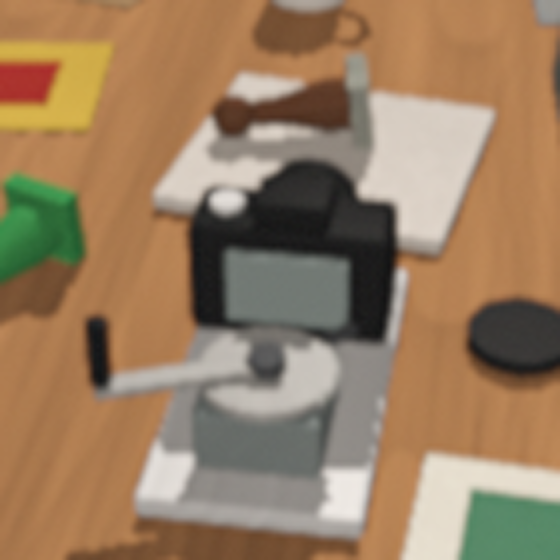

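The crop confirms it: the small brown figurine with the grey plinth lies on the board, head at top pixel (364,174) and plinth at (370,213). The lever post is at top (207,164) and the pivot at (221,202).

```bash
python3 - <<'E'
from h import *
t,Kt,Et=cam("top");s,Ks,Es=cam("side")
T=lambda u,v:(Kt,Et,180+u/3.2,120+v/3.2)
S=lambda u,v:(Ks,Es,230+u/4,170+v/4)
for n,a,b in(("head",(588,173),(233,115)),("plinth",(607,295),(358,103)),("posttop",(82,136),(95,320)),("pivot",(130,263),(266,352)),("postbot",(95,147),(101,384))):
    p,r=tri(T(*a),S(*b));print(n,p.round(4),np.round(r,4))
for a in((470,122),(715,167),(668,438),(420,388)):print("board",onz(*T(*a),.012).round(4))
for a in((73,190),(381,202),(372,362),(63,348)):print("rigplate",onz(*T(*a),.01).round(4))
print("big brown", onz(Kt,Et,412,343,.02),onz(Kt,Et,408,285,.05))
print("mug",onz(Kt,Et,488,182,.09))
E
```

```text
head [ 0.613  -0.1451  0.0279] [0.0008 0.0008]
plinth [ 0.5157 -0.1606  0.037 ] [0.0008 0.0008]
posttop [0.6207 0.2352 0.1117] [0.0017 0.0017]
pivot [0.5307 0.2044 0.0742] [0.0018 0.0018]
postbot [0.6201 0.2371 0.0684] [0.0015 0.0015]
board [ 0.6546 -0.0505  0.012 ]
board [ 0.6216 -0.2477  0.012 ]
board [ 0.4051 -0.2118  0.012 ]
board [ 0.44   -0.0155  0.012 ]
rigplate [0.5934 0.2692 0.01  ]
rigplate [0.5884 0.0197 0.01  ]
rigplate [0.4598 0.0233 0.01  ]
rigplate [0.4657 0.2709 0.01  ]
big brown [ 0.196889   -0.26924782  0.02      ] [ 0.33909366 -0.25423962  0.05      ]
mug [ 0.58843259 -0.4369272   0.09      ]
```

>>> step_arm([
  [[28, 22, 0, 0, 0, -0.006, 1], [28, 22, 0, 0, 0, -0.006, 1], [28, 22, 0, 0, 0, -0.006, 1], [28, 22, 0, 0, 0, -0.006, 1], [28, 22, 0, 0, 0, -0.006, 1], [28, 22, 0, 0, 0, -0.006, 1], [28, 22, 0, 0, 0, -0.006, 1], [28, 22, 0, 0, 0, -0.006, 1], [28, 22, 0, 0, 0, -0.006, 1], [28, 22, 0, 0, 0, -0.006, 1], [28, 22, -5, 0, 0, -0.006, 1], [28, 22, -5, 0, 0, -0.006, 1], [28, 22, -5, 0, 0, -0.006, 1], [28, 22, -5, 0, 0, -0.006, 1], [28, 22, -5, 0, 0, -0.006, 1], [28, 22, -5, 0, 0, -0.006, 1], [0, 0, 0, 0, 0, 0, 1], [0, 0, 0, 0, 0, 0, 1]],
], newtons=40)

```text
time_s: 1.85
eef_pos: [0.5837, -0.1539, 0.2003]
tool_rot: [-0.0, 0.997, 0.083, -0.001]
wrist_force: [-0.6, -0.1, 0.1]
finger_gap: 0.0854
```

```bash
python3 - <<'E'
from h import *
s=arm.get_state();print(s['eef_pos'],s['tool_rot'],s['q'].round(3),s['time_s'])
c,K,E_=cam("wrist");save(c,"w2",None,1.25)
for p in([.613,-.145,.03],[.588,-.149,.033],[.5157,-.1606,.038]):print(proj(K,E_,p)*1.25)
np.savez("w2.npz",K=K,E=E_)
E
```

```text
[ 0.58373724 -0.15392878  0.20031129] [-1.07003930e-04  9.96516793e-01  8.33897809e-02 -6.44007141e-04] [-0.258  0.41   0.003  1.166 -0.     2.717] 1.85
[387.82680935 182.05032149]
[387.62957123 216.81052219]
[387.21011953 310.3244477 ]
```

View pics/w2.png

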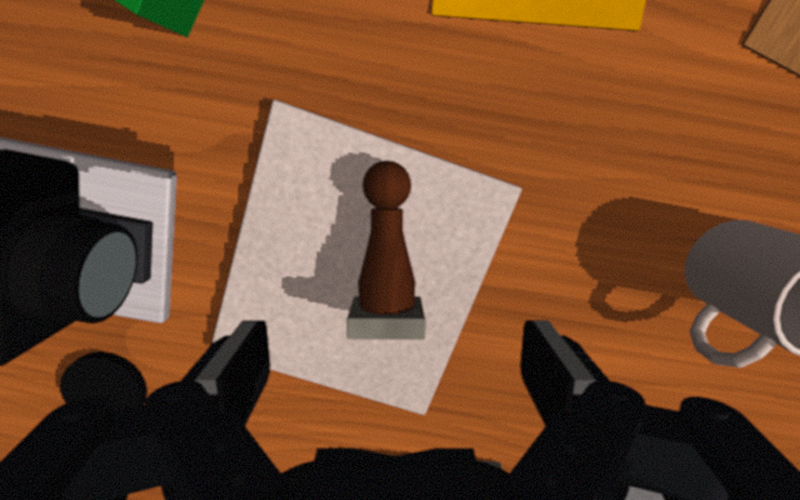

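>>> step_arm([
  [[0, 2, -20, -0.0194, 0.1154, 0, 1], [0, 2, -20, -0.0194, 0.1154, 0, 1], [0, 0, -20, -0.0194, 0.1154, 0, 1], [0, 0, -30, 0, 0, 0, 1], [0, 0, -30, 0, 0, 0, 1], [0, 0, -30, 0, 0, 0, 1], [0, 0, -15, 0, 0, 0, 1], [0, 0, -8, 0, 0, 0, 1], [0, 0, -5, 0, 0, 0, 1], [0, 0, 0, 0, 0, 0, 1], [0, 0, 0, 0, 0, 0, 1]],
])

```text
time_s: 2.82
eef_pos: [0.5833, -0.1521, 0.0247]
tool_rot: [0.015, 0.982, 0.08, -0.173]
wrist_force: [0.7, 0.1, 0.9]
finger_gap: 0.0854
```

```bash
python3 - <<'E'
from h import *
c,K,E_=cam("wrist");save(c,"w3")
c,K,E_=cam("side");save(c,"s3",(240,150,380,250),5)
E
```

```text
(no output)
```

View pics/w3.png

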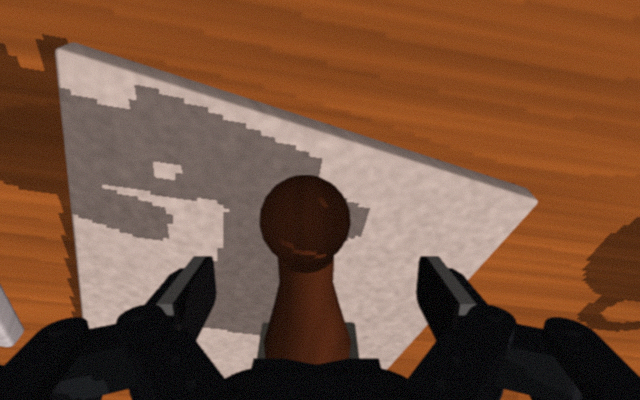

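View pics/s3.png

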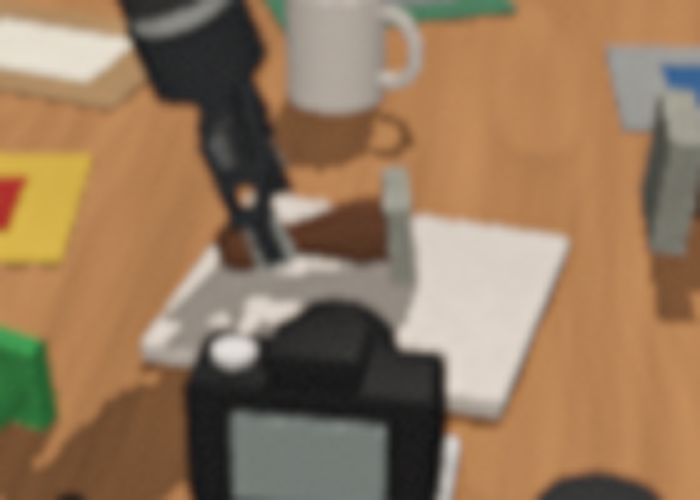

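The fingers straddle the neck, which is about 3 mm left of centre (305 against 316 px). I'll shift by that and close.

>>> step_arm([
  [[0, 3, -2, 0, 0, 0, 1], [0, 0, 0, 0, 0, 0, 0.3], [0, 0, 0, 0, 0, 0, 0], [0, 0, 0, 0, 0, 0, 0], [0, 0, 0, 0, 0, 0, 0], [0, 0, 0, 0, 0, 0, 0], [0, 0, 0, 0, 0, 0, 0], [0, 0, 0, 0, 0, 0, 0], [0, 0, 0, 0, 0, 0, 0], [0, 0, 0, 0, 0, 0, 0]],
], newtons=50)

```text
time_s: 3.75
eef_pos: [0.5829, -0.1483, 0.0216]
tool_rot: [0.015, 0.981, 0.081, -0.174]
wrist_force: [-0.5, 0.7, 3.3]
finger_gap: 0.022
```

>>> step_arm([
  [[0, 0, 10, 0, 0, 0, 0], [0, 0, 20, 0, 0, 0, 0], [0, 0, 30, 0, 0, 0, 0], [0, 0, 30, 0, 0, 0, 0], [0, 0, 20, 0, 0, 0, 0], [-4, 1, 0, 0.02, -0.118, 0, 0], [-4, 1, 0, 0.02, -0.118, 0, 0], [-4, 1, 0, 0.02, -0.118, 0, 0], [-4, 1, 0, 0.02, -0.118, 0, 0], [-4, 1, 0, 0.02, -0.118, 0, 0], [-4, 1, 0, 0.02, -0.118, 0, 0], [-4, 1, 0, 0.02, -0.118, 0, 0], [-4, 1, 0, 0.02, -0.118, 0, 0], [-4, 1, 0, 0.02, -0.118, 0, 0], [-4, 1, 0, 0.02, -0.118, 0, 0], [-4, 0, 0, 0.02, -0.118, 0, 0], [-2, 0, 0, 0.02, -0.118, 0, 0], [0, 0, 0, 0, 0, 0, 0], [0, 0, 0, 0, 0, 0, 0]],
])

```text
time_s: 5.33
eef_pos: [0.542, -0.1403, 0.1235]
tool_rot: [-0.042, 0.89, 0.069, 0.449]
wrist_force: [0.2, 0.6, -2.4]
finger_gap: 0.0218
```

```bash
python3 - <<'E'
from h import *
s=arm.get_state();q=s['tool_rot'];print(s['eef_pos'],R.from_quat(np.r_[q[1:],q[0]]).as_matrix().round(3).tolist(),s['q'].round(3),s['finger_gap'])
c,K,E_=cam("wrist");save(c,"w4")
c,K,E_=cam("side");save(c,"s4",(240,130,400,250),5)
c,K,E_=cam("top");save(c,"t4")
E
```

```text
[ 0.54203215 -0.1402634   0.12350765] [[0.587, 0.16, 0.793], [0.086, -0.987, 0.136], [0.805, -0.012, -0.593]] [-0.568  0.236 -1.169 -0.622  0.573  2.661] 0.021837453306815833
```

View pics/w4.png

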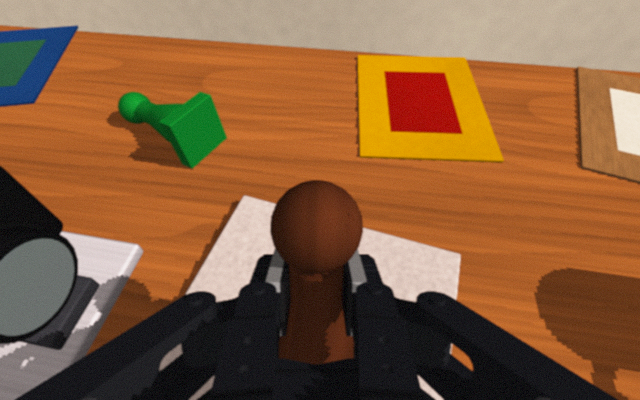

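View pics/s4.png

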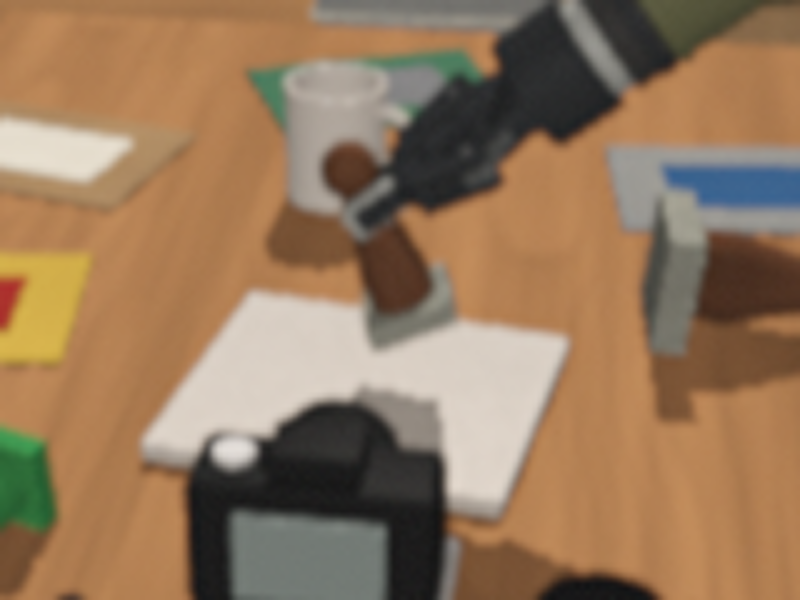

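View pics/t4.png

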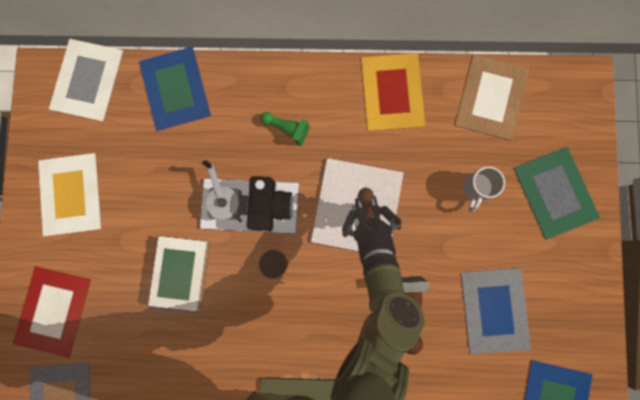

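The neck is firmly held and the figurine is about 22° off upright. Joint 3 is near its limit, so I'll move outward, which unfolds the arm, and keep rotating.

>>> step_arm([
  [[15, 2, 0, 0, 0, 0, 0], [20, 3, 0, 0, 0, 0, 0], [10, 2, 0, 0.02, -0.118, 0, 0], [0, 0, 0, 0.01, -0.06, 0, 0], [0, 0, 0, 0.01, -0.06, 0, 0], [0, 0, 0, 0, 0, 0, 0], [0, 0, 0, 0, 0, 0, 0]],
])

```text
time_s: 6.07
eef_pos: [0.5868, -0.1354, 0.1225]
tool_rot: [-0.048, 0.846, 0.066, 0.526]
wrist_force: [-0.3, 0.2, -3.7]
finger_gap: 0.0219
```

```bash
python3 - <<'E'
from h import *
s=arm.get_state();q=s['tool_rot'];print(s['eef_pos'],R.from_quat(np.r_[q[1:],q[0]]).as_matrix().round(3).tolist(),s['q'].round(3),s['finger_gap'])
c,K,E_=cam("side");save(c,"s5",(240,130,400,250),5)
E
```

```text
[ 0.58677563 -0.13543473  0.12250968] [[0.437, 0.163, 0.885], [0.062, -0.987, 0.151], [0.897, -0.011, -0.441]] [-0.545  0.485 -1.27  -1.178  0.628  2.789] 0.02193321168505011
```

View pics/s5.png

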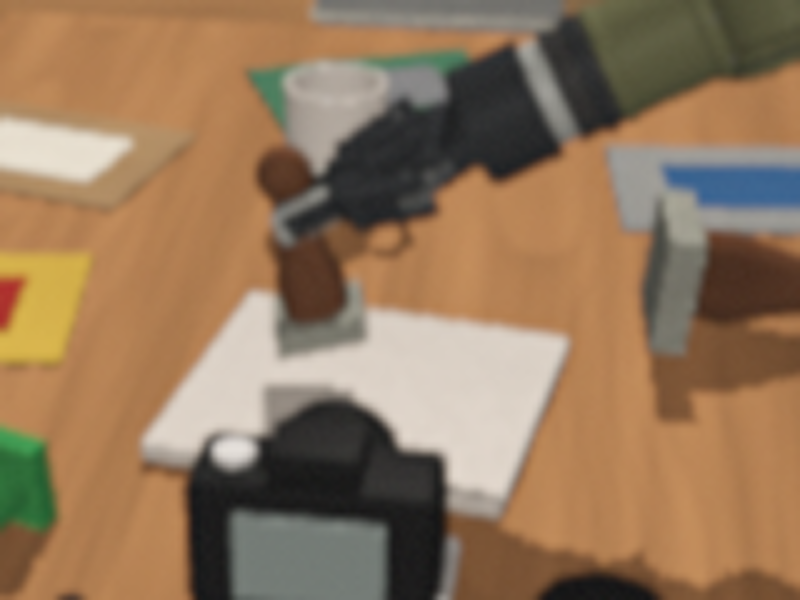

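Now about 12° off upright, well inside the 30° rocking range, and over the middle of the board. I'll lower it gently until it touches.

>>> step_arm([
  [[0, 0, -8, 0, 0, 0, 0], [0, 0, -10, 0, 0, 0, 0], [0, 0, -4, 0, 0, 0, 0], [0, 0, -2, 0, 0, 0, 0], [0, 0, 0, 0, 0, 0, 0], [0, 0, 0, 0, 0, 0, 0]],
])

```text
time_s: 6.62
eef_pos: [0.5899, -0.1379, 0.1029]
tool_rot: [-0.048, 0.845, 0.068, 0.528]
wrist_force: [0.1, -0.4, -2.8]
finger_gap: 0.0221
```

```bash
python3 - <<'E'
from h import *
s=arm.get_state();q=s['tool_rot'];print(s['eef_pos'],R.from_quat(np.r_[q[1:],q[0]]).as_matrix()[:,2].round(3).tolist(),s['q'].round(3),s['wrist_force'])
c,K,E_=cam("side");save(c,"s6",(240,130,400,250),5)
E
```

```text
[ 0.58986913 -0.1378632   0.1029266 ] [0.886, 0.152, -0.439] [-0.547  0.566 -1.281 -1.273  0.632  2.786] [ 0.14086058 -0.43269094 -2.81675673]
```

View pics/s6.png

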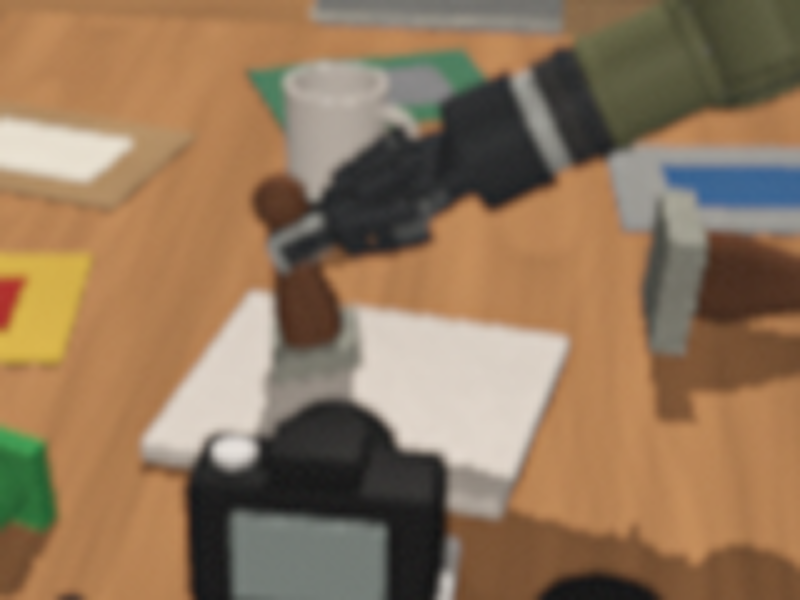

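Joint 3 is sitting on its limit, so I'll ease the pose (slightly outward, a little less tilt) while finishing the descent.

>>> step_arm([
  [[5, 1, 0, -0.007, 0.04, 0, 0], [4, 1, -2, -0.007, 0.04, 0, 0], [0, 0, -3, 0, 0, 0, 0], [0, 0, -2, 0, 0, 0, 0], [0, 0, 0, 0, 0, 0, 0]],
])

```text
time_s: 7.08
eef_pos: [0.5982, -0.1357, 0.0951]
tool_rot: [-0.044, 0.866, 0.069, 0.493]
wrist_force: [0.5, 0.5, -3.2]
finger_gap: 0.0215
```

```bash
python3 - <<'E'
from h import *
s=arm.get_state();q=s['tool_rot'];print(s['eef_pos'],R.from_quat(np.r_[q[1:],q[0]]).as_matrix()[:,2].round(3).tolist(),s['q'].round(4),s['wrist_force'])
E
```

```text
[ 0.59821042 -0.13569531  0.09505648] [0.848, 0.145, -0.51] [-0.509   0.4779 -1.205  -1.0319  0.5705  2.7613] [ 0.50429135  0.54819879 -3.18246703]
```

>>> step_arm([
  [[0, 0, -1.5, 0, 0, 0, 0], [0, 0, -1.5, 0, 0, 0, 0], [0, 0, 0, 0, 0, 0, 0]],
])

```text
time_s: 7.33
eef_pos: [0.5992, -0.1354, 0.0935]
tool_rot: [-0.045, 0.865, 0.07, 0.494]
wrist_force: [-3.4, 2.0, 6.6]
finger_gap: 0.022
```

```bash
python3 - <<'E'
from h import *
c,K,E_=cam("side");save(c,"s7",(240,130,400,250),5)
E
```

```text
(no output)
```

View pics/s7.png

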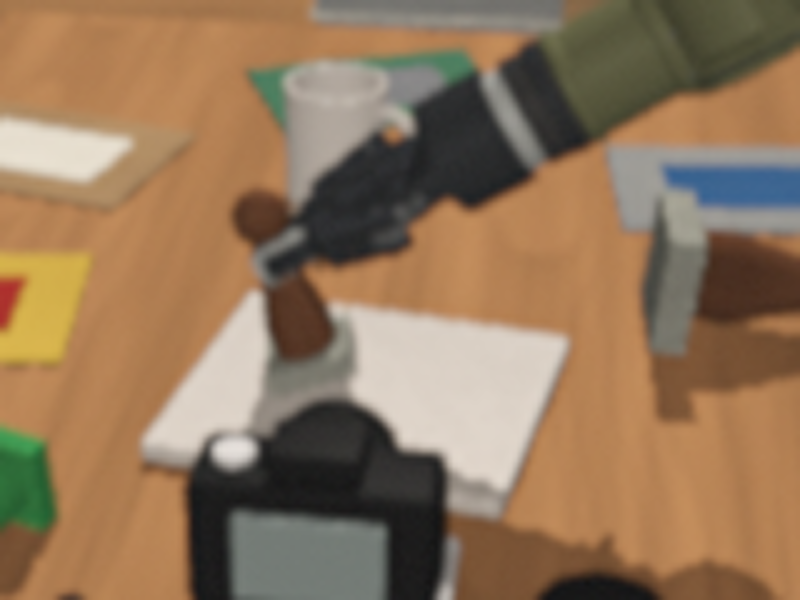

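Contact is made (about 9 N). I'll pull back 10 mm toward upright with a lighter grip, then open.

>>> step_arm([
  [[-3, -0.5, 0, 0, 0, 0, 0], [-3, -0.5, 0, 0, 0, 0, 0], [-4, -0.5, 0, 0, 0, 0, 0], [0, 0, 0, 0, 0, 0, 0]],
], newtons=20)

```text
time_s: 7.72
eef_pos: [0.5891, -0.138, 0.0932]
tool_rot: [-0.044, 0.866, 0.07, 0.494]
wrist_force: [2.7, 1.1, 4.3]
finger_gap: 0.0218
```

>>> step_arm([
  [[0, 0, 0, 0, 0, 0, 0.3], [0, 0, 0, 0, 0, 0, 0.5], [0, 0, 0, 0, 0, 0, 0.7], [0, 0, 0, 0, 0, 0, 1], [0, 0, 0, 0, 0, 0, 1], [0, 0, 0, 0, 0, 0, 1], [0, 0, 0, 0, 0, 0, 1], [0, 0, 0, 0, 0, 0, 1]],
])

```text
time_s: 8.38
eef_pos: [0.5883, -0.1372, 0.0918]
tool_rot: [-0.045, 0.867, 0.069, 0.492]
wrist_force: [0.8, 1.0, -0.1]
finger_gap: 0.0853
```

```bash
python3 - <<'E'
from h import *
s=arm.get_state();print(s['q'].round(3),s['finger_gap'])
c,K,E_=cam("side");save(c,"s8",(240,130,400,250),5)
c,K,E_=cam("wrist");save(c,"w8")
E
```

```text
[-0.526  0.484 -1.225 -1.05   0.583  2.749] 0.08534337209298001
```

View pics/s8.png

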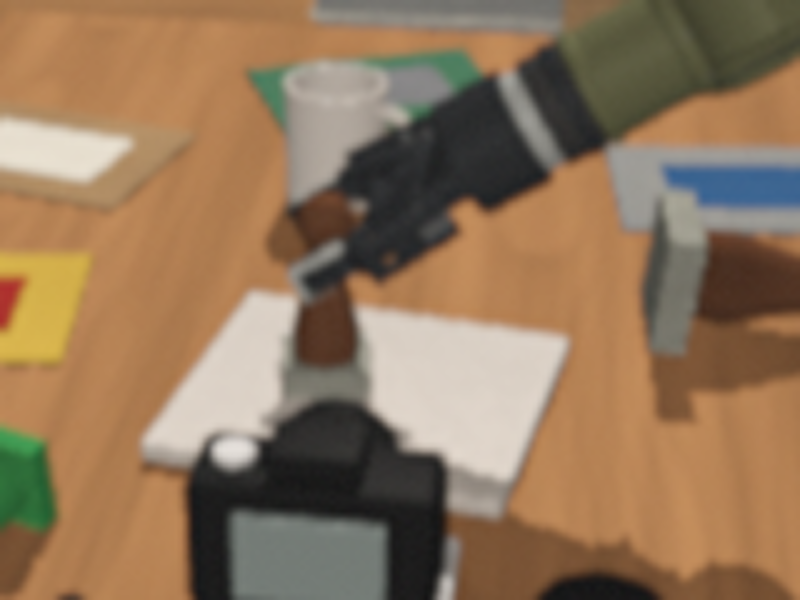

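View pics/w8.png

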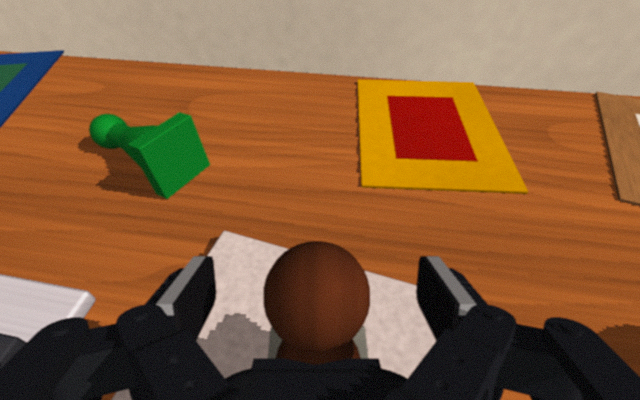

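The figurine stands upright on the board. I'll retreat back and up while tilting the tool down to relieve joint 3.

>>> step_arm([
  [[-8, -1, 15, -0.005, 0.03, 0, 1], [-12, -2, 20, -0.01, 0.06, 0, 1], [-12, -2, 25, -0.01, 0.06, 0, 1], [-12, -2, 30, -0.015, 0.09, 0, 1], [-10, -2, 35, -0.015, 0.09, 0, 1], [-5, 0, 35, -0.02, 0.118, 0, 1], [0, 0, 20, -0.02, 0.118, 0, 1], [0, 0, 0, 0, 0, 0, 1]],
])

```text
time_s: 9.15
eef_pos: [0.5617, -0.1489, 0.2071]
tool_rot: [-0.029, 0.941, 0.074, 0.33]
wrist_force: [1.3, -1.0, 0.6]
finger_gap: 0.0854
```

```bash
python3 - <<'E'
from h import *
s=arm.get_state();print(s['q'].round(3),s['wrist_force'])
c,K,E_=cam("side");save(c,"s9",(220,130,380,290),3.7)
c,K,E_=cam("top");save(c,"t9",(180,120,420,280),3.2)
E
```

```text
[-0.463  0.04  -0.734  0.221  0.377  2.633] [ 1.25914875 -0.96679653  0.6381112 ]
```

View pics/s9.png

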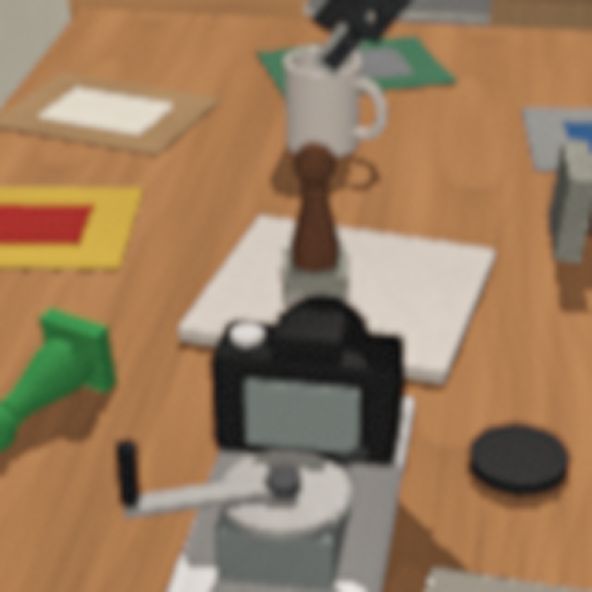

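View pics/t9.png

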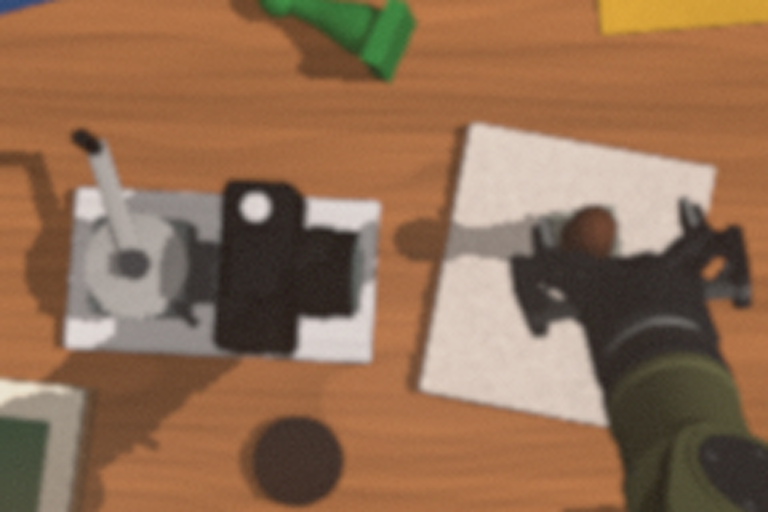

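The figurine is upright and free: in the side crop head and plinth line up vertically, and the top view shows the head at its centre. Next I level the tool, yaw it so the jaws lie along the lever's tangent (this also keeps joint 6 in range), and go above the post.

>>> step_arm([
  [[0, 0, 15, -0.0186, 0.11, 0, 1], [0, 15, 10, -0.0186, 0.11, 0, 1], [4, 25, 0, -0.0186, 0.11, 0, 1], [4, 28, 0, -0.0186, 0.11, 0, 1], [4, 28, 0, -0.0186, 0.11, 0, 1], [4, 28, 0, -0.0186, 0.11, 0, 1], [4, 28, 0, 0, 0, 0.1, 1], [4, 28, 0, 0, 0, 0.1, 1], [4, 28, 0, 0, 0, 0.1, 1], [4, 28, 0, 0, 0, 0.1, 1], [4, 28, 0, 0, 0, 0.1, 1], [4, 28, 0, 0, 0, 0.08, 1], [4, 28, 0, 0, 0, 0, 1], [4, 28, 0, 0, 0, 0, 1], [4, 28, 0, 0, 0, 0, 1], [4, 10, 0, 0, 0, 0, 1], [0, 0, 0, 0, 0, 0, 1], [0, 0, 0, 0, 0, 0, 1]],
])

```text
time_s: 10.75
eef_pos: [0.6134, 0.2373, 0.2192]
tool_rot: [-0.004, 0.933, 0.359, 0.006]
wrist_force: [-0.3, -0.5, -0.6]
finger_gap: 0.0853
```

```bash
python3 - <<'E'
from h import *
s=arm.get_state();q=s['tool_rot'];print(s['eef_pos'],s['q'].round(3),s['wrist_force'],R.from_quat(np.r_[q[1:],q[0]]).as_matrix().round(3).tolist())
c,K,E_=cam("wrist");save(c,"w10")
np.savez("w10.npz",K=K,E=E_)
for p in([.6205,.236,.113],[.6205,.236,.072],[.5307,.2044,.075]):print(proj(K,E_,p).round(1))
c,K,E_=cam("side");save(c,"s10",(220,130,380,290),3.7)
E
```

```text
[0.61338412 0.23727351 0.21918198] [0.365 0.488 0.181 1.251 0.008 2.773] [-0.29459509 -0.51839213 -0.57766292] [[0.743, 0.669, 0.009], [0.669, -0.743, 0.012], [0.015, -0.003, -1.0]]
[322.7 192.4]
[321.8 180.9]
[282.2 273.6]
```

View pics/w10.png

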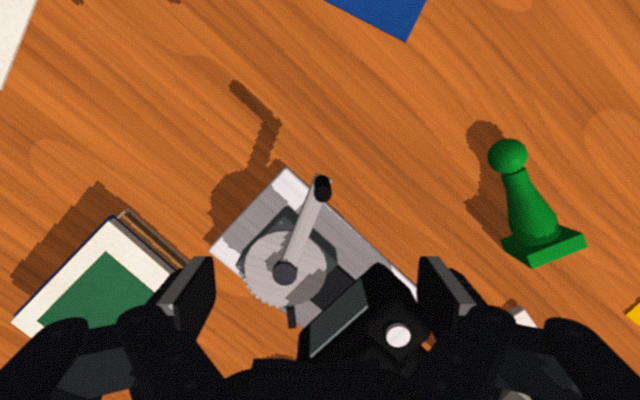

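View pics/s10.png

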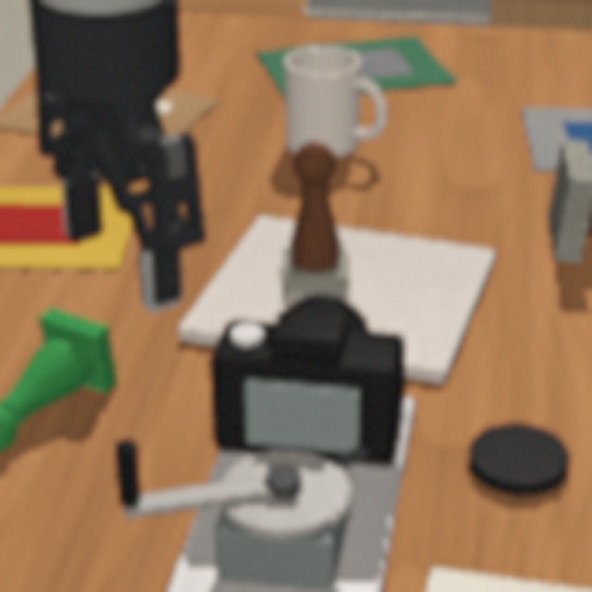

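```bash
python3 - <<'E'
import cv2
i=cv2.imread("pics/w10.png")[160:300,230:390];cv2.imwrite("pics/w10c.png",cv2.resize(i,None,fx=4,fy=4,interpolation=cv2.INTER_CUBIC))
E
```

```text
(no output)
```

View pics/w10c.png

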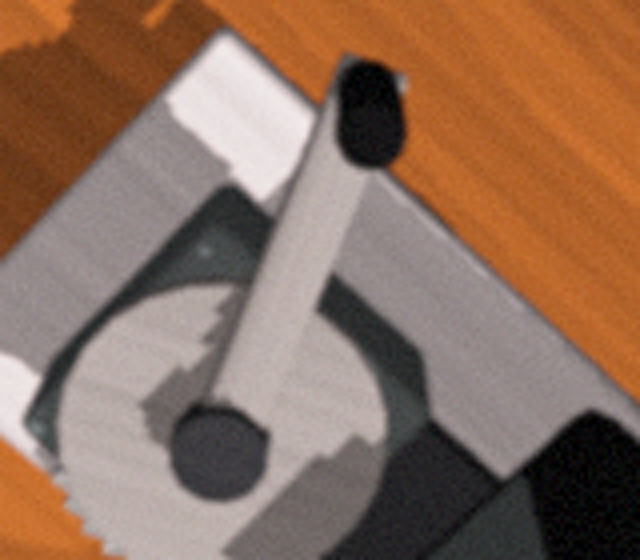

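Post axis agrees with the earlier triangulation to about 1 mm: (0.620, 0.2355), 94 mm from the pivot. I'll descend and grip it.

>>> step_arm([
  [[6, -2, -20, 0, 0, 0, 1], [1, 0, -35, 0, 0, 0, 1], [0, 0, -35, 0, 0, 0, 1], [0, 0, -30, 0, 0, 0, 1], [0, 0, -15, 0, 0, 0, 1], [0, 0, -6, 0, 0, 0, 1], [0, 0, 0, 0, 0, 0, 1], [0, 0, 0, 0, 0, 0, 1]],
])

```text
time_s: 11.52
eef_pos: [0.6218, 0.2352, 0.0818]
tool_rot: [-0.004, 0.934, 0.358, 0.009]
wrist_force: [0.0, 0.1, 0.3]
finger_gap: 0.0852
```

```bash
python3 - <<'E'
from h import *
s=arm.get_state();print(s['eef_pos'],s['wrist_force'])
c,K,E_=cam("wrist");save(c,"w11")
E
```

```text
[0.62175745 0.23517744 0.08175606] [0.03493612 0.05684574 0.31426845]
```

View pics/w11.png

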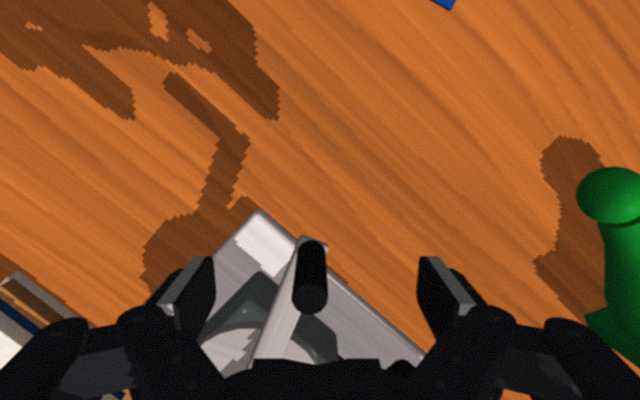

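>>> step_arm([
  [[0, 0, -3, 0, 0, 0, 0.4], [0, 0, 0, 0, 0, 0, 0], [0, 0, 0, 0, 0, 0, 0], [0, 0, 0, 0, 0, 0, 0], [0, 0, 0, 0, 0, 0, 0], [0, 0, 0, 0, 0, 0, 0], [0, 0, 0, 0, 0, 0, 0], [0, 0, 0, 0, 0, 0, 0], [0, 0, 0, 0, 0, 0, 0], [0, 0, 0, 0, 0, 0, 0]],
], newtons=60)

```text
time_s: 12.4
eef_pos: [0.6212, 0.2361, 0.0781]
tool_rot: [-0.004, 0.933, 0.358, 0.008]
wrist_force: [-1.6, 0.6, 2.2]
finger_gap: 0.0126
```

```bash
python3 - <<'E'
from h import *
s=arm.get_state();print(s['eef_pos'],s['wrist_force'],s['finger_gap'])
c,K,E_=cam("wrist");save(c,"w12")
E
```

```text
[0.62119879 0.23614073 0.07810334] [-1.56238655  0.57005121  2.18089991] 0.012644623582955962
```

View pics/w12.png

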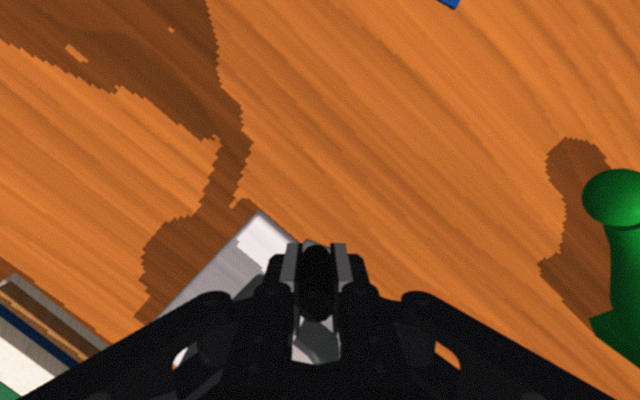

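Post gripped (gap 12.6 mm). Next I'll compute the arc steps.

```bash
python3 - <<'E'
import numpy as np
c=np.array([.5315,.2035]);p=np.array([.6212,.2361]);r=p-c;a0=np.arctan2(r[1],r[0]);rr=np.hypot(*r);print(a0,rr)
P=lambda a:1000*rr*np.array([np.cos(a),np.sin(a)])
prev=P(a0)
for k in range(1,56):
    a=a0+k*.021;q=P(a);print(k,round(a-.228,3),(q-prev).round(2));prev=q
E
```

```text
0.3485919685844773 0.0954402954731386
1 0.142 [-0.7   1.88]
2 0.163 [-0.74  1.86]
3 0.184 [-0.78  1.85]
4 0.205 [-0.82  1.83]
5 0.226 [-0.86  1.81]
6 0.247 [-0.9   1.79]
7 0.268 [-0.93  1.77]
8 0.289 [-0.97  1.75]
9 0.31 [-1.01  1.73]
10 0.331 [-1.04  1.71]
11 0.352 [-1.08  1.69]
12 0.373 [-1.12  1.67]
13 0.394 [-1.15  1.64]
14 0.415 [-1.18  1.62]
15 0.436 [-1.22  1.59]
16 0.457 [-1.25  1.57]
17 0.478 [-1.28  1.54]
18 0.499 [-1.32  1.51]
19 0.52 [-1.35  1.48]
20 0.541 [-1.38  1.46]
21 0.562 [-1.41  1.43]
22 0.583 [-1.44  1.4 ]
23 0.604 [-1.47  1.37]
24 0.625 [-1.5   1.33]
25 0.646 [-1.52  1.3 ]
26 0.667 [-1.55  1.27]
27 0.688 [-1.58  1.24]
28 0.709 [-1.6  1.2]
29 0.73 [-1.63  1.17]
30 0.751 [-1.65  1.14]
31 0.772 [-1.67  1.1 ]
32 0.793 [-1.7   1.07]
33 0.814 [-1.72  1.03]
34 0.835 [-1.74  0.99]
35 0.856 [-1.76  0.96]
36 0.877 [-1.78  0.92]
37 0.898 [-1.8   0.88]
38 0.919 [-1.82  0.84]
39 0.94 [-1.84  0.81]
40 0.961 [-1.85  0.77]
41 0.982 [-1.87  0.73]
42 1.003 [-1.88  0.69]
43 1.024 [-1.9   0.65]
44 1.045 [-1.91  0.61]
45 1.066 [-1.92  0.57]
46 1.087 [-1.93  0.53]
47 1.108 [-1.94  0.49]
48 1.129 [-1.95  0.45]
49 1.15 [-1.96  0.41]
50 1.171 [-1.97  0.36]
51 1.192 [-1.98  0.32]
52 1.213 [-1.98  0.28]
53 1.234 [-1.99  0.24]
54 1.255 [-1.99  0.2 ]
55 1.276 [-2.    0.16]
```

Free play first (to about 0.33), then smaller steps.

>>> step_arm([
  [[-0.7, 1.9, 0, 0, 0, 0, 0], [-0.7, 1.9, 0, 0, 0, 0, 0], [-0.8, 1.9, 0, 0, 0, 0, 0], [-0.8, 1.8, 0, 0, 0, 0, 0], [-0.9, 1.8, 0, 0, 0, 0, 0], [-0.9, 1.8, 0, 0, 0, 0, 0], [-0.9, 1.8, 0, 0, 0, 0, 0], [-1, 1.7, 0, 0, 0, 0, 0], [0, 0, 0, 0, 0, 0, 0]],
])

```text
time_s: 13.2
eef_pos: [0.6143, 0.2512, 0.078]
tool_rot: [-0.004, 0.933, 0.359, 0.008]
wrist_force: [-0.1, -1.1, 4.6]
finger_gap: 0.0124
```

>>> step_arm([
  [[-1, 1.7, 0, 0, 0, 0, 0], [-1, 1.7, 0, 0, 0, 0, 0], [0, 0, 0, 0, 0, 0, 0]],
])

```text
time_s: 13.45
eef_pos: [0.6126, 0.2541, 0.078]
tool_rot: [-0.004, 0.933, 0.358, 0.008]
wrist_force: [0.2, -0.6, 4.7]
finger_gap: 0.0127
```

>>> step_arm([
  [[-1.1, 1.7, 0, 0, 0, 0, 0]],
])

```text
time_s: 13.53
eef_pos: [0.6119, 0.2552, 0.078]
tool_rot: [-0.003, 0.934, 0.358, 0.009]
wrist_force: [0.7, -4.4, 4.2]
finger_gap: 0.0126
```

>>> step_arm([
  [[-1.1, 1.7, 0, 0, 0, 0, 0]],
])

```text
time_s: 13.62
eef_pos: [0.6109, 0.2567, 0.078]
tool_rot: [-0.003, 0.934, 0.358, 0.009]
wrist_force: [2.3, -3.6, 4.7]
finger_gap: 0.0127
```

>>> step_arm([
  [[-1.1, 1.6, 0, 0, 0, 0, 0]],
])

```text
time_s: 13.7
eef_pos: [0.6099, 0.2582, 0.078]
tool_rot: [-0.003, 0.934, 0.358, 0.009]
wrist_force: [1.5, -4.9, 4.6]
finger_gap: 0.0122
```

>>> step_arm([
  [[-1.2, 1.6, 0, 0, 0, 0, 0]],
])

```text
time_s: 13.78
eef_pos: [0.6089, 0.2597, 0.078]
tool_rot: [-0.003, 0.934, 0.358, 0.009]
wrist_force: [2.9, -6.1, 3.3]
finger_gap: 0.0121
```

>>> step_arm([
  [[-1.2, 1.6, 0, 0, 0, 0, 0]],
])

```text
time_s: 13.87
eef_pos: [0.6081, 0.2608, 0.0781]
tool_rot: [-0.002, 0.934, 0.358, 0.009]
wrist_force: [5.4, -7.3, 4.1]
finger_gap: 0.0121
```

>>> step_arm([
  [[-1.2, 1.6, 0, 0, 0, 0, 0]],
])

```text
time_s: 13.95
eef_pos: [0.6068, 0.2626, 0.078]
tool_rot: [-0.003, 0.934, 0.358, 0.009]
wrist_force: [3.1, -4.2, 4.1]
finger_gap: 0.0124
```

>>> step_arm([
  [[-1.25, 1.6, 0, 0, 0, 0, 0]],
])

```text
time_s: 14.03
eef_pos: [0.6042, 0.2657, 0.0779]
tool_rot: [-0.005, 0.934, 0.358, 0.008]
wrist_force: [-0.6, -0.7, 5.6]
finger_gap: 0.0123
```

>>> step_arm([
  [[-1.3, 1.55, 0, 0, 0, 0, 0]],
])

```text
time_s: 14.12
eef_pos: [0.6027, 0.2674, 0.0779]
tool_rot: [-0.005, 0.933, 0.359, 0.008]
wrist_force: [1.1, -2.1, 4.2]
finger_gap: 0.0122
```

>>> step_arm([
  [[-1.3, 1.5, 0, 0, 0, 0, 0]],
])

```text
time_s: 14.2
eef_pos: [0.6016, 0.2687, 0.078]
tool_rot: [-0.004, 0.933, 0.359, 0.008]
wrist_force: [1.6, -2.9, 4.6]
finger_gap: 0.0127
```

>>> step_arm([
  [[-1.35, 1.5, 0, 0, 0, 0, 0]],
])

```text
time_s: 14.28
eef_pos: [0.6005, 0.2698, 0.078]
tool_rot: [-0.004, 0.934, 0.358, 0.008]
wrist_force: [2.0, -5.2, 5.3]
finger_gap: 0.0122
```

Click 1 felt: resistance peaked at about 9 N near lever 0.42, then dropped to about 0. Continuing.

>>> step_arm([
  [[-1.4, 1.45, 0, 0, 0, 0, 0]],
])

```text
time_s: 14.37
eef_pos: [0.5994, 0.271, 0.078]
tool_rot: [-0.003, 0.934, 0.358, 0.009]
wrist_force: [2.8, -4.7, 4.5]
finger_gap: 0.0126
```

>>> step_arm([
  [[-1.4, 1.45, 0, 0, 0, 0, 0]],
])

```text
time_s: 14.45
eef_pos: [0.5981, 0.2722, 0.078]
tool_rot: [-0.003, 0.934, 0.358, 0.009]
wrist_force: [3.7, -5.7, 4.0]
finger_gap: 0.0122
```

>>> step_arm([
  [[-1.4, 1.4, 0, 0, 0, 0, 0]],
])

```text
time_s: 14.53
eef_pos: [0.5973, 0.273, 0.078]
tool_rot: [-0.002, 0.934, 0.358, 0.009]
wrist_force: [4.9, -8.0, 3.3]
finger_gap: 0.0123
```

>>> step_arm([
  [[-1.45, 1.4, 0, 0, 0, 0, 0]],
])

```text
time_s: 14.62
eef_pos: [0.5955, 0.2748, 0.078]
tool_rot: [-0.003, 0.934, 0.358, 0.009]
wrist_force: [3.1, -6.5, 4.3]
finger_gap: 0.0127
```

>>> step_arm([
  [[-1.45, 1.35, 0, 0, 0, 0, 0]],
])

```text
time_s: 14.7
eef_pos: [0.5933, 0.2767, 0.0779]
tool_rot: [-0.004, 0.934, 0.358, 0.008]
wrist_force: [-1.3, -1.7, 5.4]
finger_gap: 0.0124
```

>>> step_arm([
  [[-1.5, 1.35, 0, 0, 0, 0, 0]],
])

```text
time_s: 14.78
eef_pos: [0.591, 0.2785, 0.0779]
tool_rot: [-0.005, 0.934, 0.358, 0.008]
wrist_force: [-0.3, -3.1, 6.3]
finger_gap: 0.0124
```

>>> step_arm([
  [[-1.5, 1.3, 0, 0, 0, 0, 0]],
])

```text
time_s: 14.87
eef_pos: [0.5896, 0.2797, 0.0779]
tool_rot: [-0.004, 0.933, 0.359, 0.008]
wrist_force: [0.5, -4.3, 6.2]
finger_gap: 0.0123
```

Click 2 felt near 0.62, which matches the 0.18 spacing. I'll trim slightly inward (small radial pull) and continue.

>>> step_arm([
  [[-1.6, 1.1, 0, 0, 0, 0, 0]],
])

```text
time_s: 14.95
eef_pos: [0.5884, 0.2806, 0.0779]
tool_rot: [-0.004, 0.934, 0.358, 0.008]
wrist_force: [1.3, -4.7, 5.0]
finger_gap: 0.0124
```

>>> step_arm([
  [[-1.6, 1.1, 0, 0, 0, 0, 0]],
])

```text
time_s: 15.03
eef_pos: [0.5871, 0.2815, 0.0779]
tool_rot: [-0.004, 0.934, 0.358, 0.008]
wrist_force: [2.6, -4.4, 5.7]
finger_gap: 0.0125
```

>>> step_arm([
  [[-1.65, 1.05, 0, 0, 0, 0, 0]],
])

```text
time_s: 15.12
eef_pos: [0.586, 0.2823, 0.078]
tool_rot: [-0.003, 0.934, 0.358, 0.009]
wrist_force: [3.7, -5.6, 3.6]
finger_gap: 0.0129
```

>>> step_arm([
  [[-1.65, 1.05, 0, 0, 0, 0, 0]],
])

```text
time_s: 15.2
eef_pos: [0.5845, 0.2833, 0.078]
tool_rot: [-0.003, 0.934, 0.358, 0.009]
wrist_force: [3.4, -5.5, 5.1]
finger_gap: 0.0125
```

>>> step_arm([
  [[-1.7, 1.05, 0, 0, 0, 0, 0]],
])

```text
time_s: 15.28
eef_pos: [0.5835, 0.284, 0.0781]
tool_rot: [-0.002, 0.934, 0.358, 0.009]
wrist_force: [6.3, -6.3, 4.0]
finger_gap: 0.0124
```

>>> step_arm([
  [[-1.7, 1.05, 0, 0, 0, 0, 0]],
])

```text
time_s: 15.37
eef_pos: [0.5817, 0.2852, 0.078]
tool_rot: [-0.003, 0.934, 0.358, 0.009]
wrist_force: [3.9, -4.7, 4.7]
finger_gap: 0.0122
```

>>> step_arm([
  [[-1.7, 1, 0, 0, 0, 0, 0]],
])

```text
time_s: 15.45
eef_pos: [0.5784, 0.287, 0.0778]
tool_rot: [-0.004, 0.934, 0.358, 0.008]
wrist_force: [-0.6, -2.3, 6.9]
finger_gap: 0.0121
```

Click 3 felt near 0.80. The fourth is expected near 0.98; single steps now, reading after each batch.

>>> step_arm([
  [[-1.75, 0.95, 0, 0, 0, 0, 0]],
])

```text
time_s: 15.53
eef_pos: [0.5764, 0.2881, 0.0779]
tool_rot: [-0.004, 0.934, 0.358, 0.008]
wrist_force: [1.0, -2.2, 5.5]
finger_gap: 0.0123
```

>>> step_arm([
  [[-1.75, 0.9, 0, 0, 0, 0, 0]],
])

```text
time_s: 15.62
eef_pos: [0.5748, 0.289, 0.0779]
tool_rot: [-0.004, 0.933, 0.358, 0.008]
wrist_force: [2.5, -3.4, 6.2]
finger_gap: 0.0122
```

>>> step_arm([
  [[-1.8, 0.85, 0, 0, 0, 0, 0]],
])

```text
time_s: 15.7
eef_pos: [0.5734, 0.2897, 0.078]
tool_rot: [-0.004, 0.934, 0.358, 0.008]
wrist_force: [3.4, -4.1, 4.5]
finger_gap: 0.0124
```

>>> step_arm([
  [[-1.8, 0.8, 0, 0, 0, 0, 0]],
])

```text
time_s: 15.78
eef_pos: [0.5719, 0.2904, 0.078]
tool_rot: [-0.004, 0.934, 0.358, 0.009]
wrist_force: [2.9, -4.0, 5.1]
finger_gap: 0.0121
```

>>> step_arm([
  [[-1.85, 0.75, 0, 0, 0, 0, 0]],
])

```text
time_s: 15.87
eef_pos: [0.5707, 0.291, 0.078]
tool_rot: [-0.003, 0.934, 0.358, 0.009]
wrist_force: [4.3, -3.9, 3.2]
finger_gap: 0.0123
```

>>> step_arm([
  [[-1.85, 0.75, 0, 0, 0, 0, 0]],
])

```text
time_s: 15.95
eef_pos: [0.569, 0.2917, 0.078]
tool_rot: [-0.003, 0.934, 0.358, 0.009]
wrist_force: [5.6, -5.4, 4.1]
finger_gap: 0.0126
```

>>> step_arm([
  [[-1.85, 0.7, 0, 0, 0, 0, 0]],
])

```text
time_s: 16.03
eef_pos: [0.5678, 0.2922, 0.0781]
tool_rot: [-0.003, 0.934, 0.358, 0.01]
wrist_force: [7.1, -5.8, 2.2]
finger_gap: 0.0125
```

>>> step_arm([
  [[-1.85, 0.7, 0, 0, 0, 0, 0]],
])

```text
time_s: 16.12
eef_pos: [0.5661, 0.2929, 0.0781]
tool_rot: [-0.003, 0.934, 0.358, 0.01]
wrist_force: [3.0, -3.9, 2.5]
finger_gap: 0.0119
```

>>> step_arm([
  [[-1, 0.4, 0, 0, 0, 0, 0]],
])

```text
time_s: 16.2
eef_pos: [0.5625, 0.2942, 0.0778]
tool_rot: [-0.005, 0.934, 0.358, 0.008]
wrist_force: [-3.0, -2.5, 7.0]
finger_gap: 0.0125
```

Click 4 felt near 0.98: force dropped from +7 to −3 N in x and the lever ran on 3.8 mm. I'm holding here to check.

>>> step_arm([
  [[0, 0, 0, 0, 0, 0, 0], [0, 0, 0, 0, 0, 0, 0], [0, 0, 0, 0, 0, 0, 0], [0, 0, 0, 0, 0, 0, 0]],
])

```text
time_s: 16.53
eef_pos: [0.5608, 0.2947, 0.0778]
tool_rot: [-0.006, 0.933, 0.359, 0.007]
wrist_force: [-2.9, -0.5, 7.7]
finger_gap: 0.0123
```

```bash
python3 - <<'E'
from h import *
s=arm.get_state();p=s['eef_pos'];print(p,s['wrist_force'],s['q'].round(3),np.arctan2(p[1]-.2035,p[0]-.5315)-.228)
c,K,E_=cam("side");save(c,"s20",(200,120,380,300),3.3)
c,K,E_=cam("top");save(c,"t20",None,1.2)
c,K,E_=cam("wrist");save(c,"w20")
E
```

```text
[0.56081099 0.2946916  0.0778026 ] [-2.93214735 -0.51511609  7.74383611] [ 0.479  0.528 -0.134  0.895  0.01   2.886] 1.0318039450334935
```

View pics/s20.png

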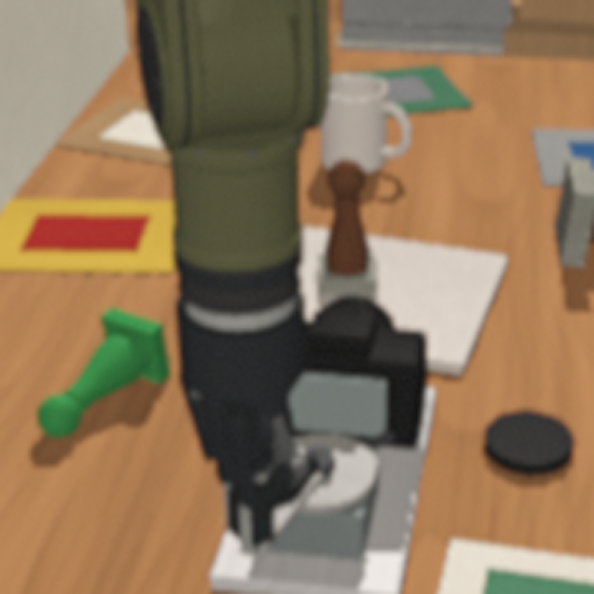

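View pics/t20.png

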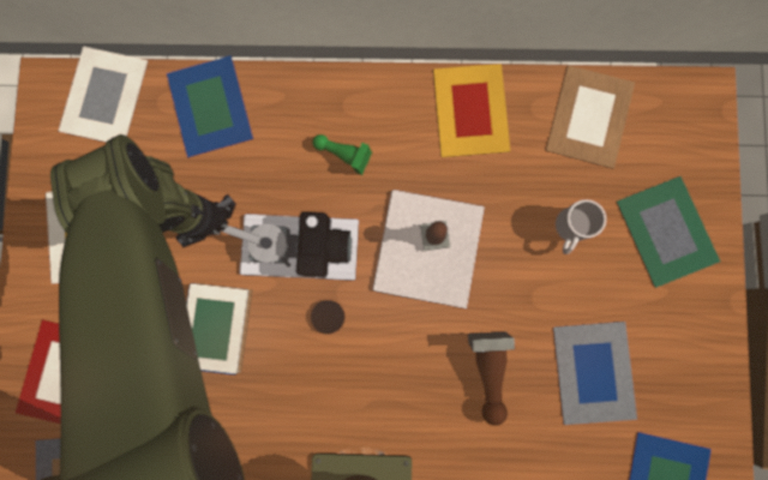

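View pics/w20.png

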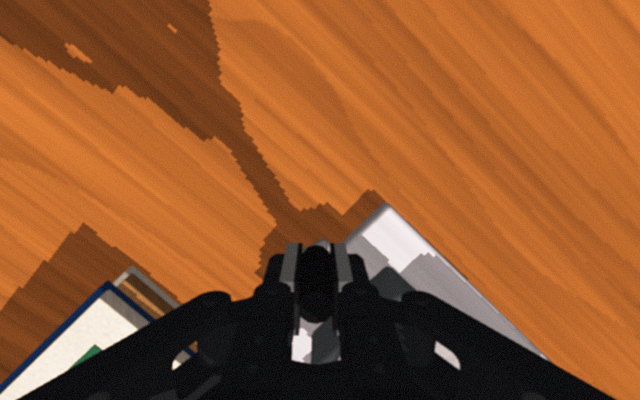

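The figurine is upright on the board (top view 436,235), the post is between the pads, the bystanders are unmoved, and the lever is at about 1.03 (fifth click near 1.16). Handing in.

```bash
python3 -c "
from workcell import arm
print(arm.job_done());s=arm.get_state();print(s['time_s'],s['eef_pos'],s['finger_gap'],s['wrist_force'])"
```

```text
the job is handed in; nothing more can be done
None
the job is handed in; nothing more can be done
```

I stood the small brown figurine upright on the white board and let go. I then gripped the focus lever by its post, swung it anticlockwise four clicks and handed the job in still holding it, with the clock at about 17 s of the 72 allowed.

**Figurine:** The last side and top pictures show it upright and free, near the middle of the board. I released it tilted by an estimated 10–15°, and it rocked upright as described.

**Lever:** Resistance rose to 8–9 N and dropped four times, at lever angles of about 0.43, 0.62, 0.80 and 0.98 rad. It rested at about 1.03 rad; a fifth click would come near 1.16. The gripper gap read 12.3 mm on the 14 mm post, and the wrist picture showed the post between the pads.

**Other objects:** The mug, lens cap, magazines and the other two figurines looked unmoved in the last pictures.

**Checks that disagreed:**
- While tilting the figurine up, joint 3 briefly read -1.281 against its stated limit of -1.28. I moved it away from the limit straight away, and I can't tell whether that counts as passing the range.
- The wrist showed about 8 N upward force while holding the lever, more than the turning alone explains but far below any limit.

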